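# Load the bench moulder and set its hold-down

### The job

Load the small bench moulder: lay both wooden blanks end to end in its feed trough, in either order, and slide them forward until the leading one lies under the hold-down shoe with its end against the gate and the other is tight up behind it. Then turn the wing screw of the hold-down clockwise until it seats, with the shoe down on the blank, and back it off a quarter turn so that the blanks can run freely. Finish while still gripping the screw, holding it steady at that setting so that its lock nut can be tightened, and leave the other things on the bench alone.

Things in the scene. Friction and masses are not known exactly. Their poses are not given: they have to be found in the camera images.
- moulder: The machine, bolted down: base 110 x 500 mm (x, y), bed top 20 mm above the bench, a feed trough on it, a bridge over the trough, a grey cutter hood with motor at the +y end. Origin: centre of the underside, on the bench; y is the feed direction, x across, z up. Bridge: 94 mm wide, y 50 to 80, top 100 mm above the bench. Hood: y 115 to 225, 94 mm high, on it a 44 mm round dust port up to 116 mm.
- trough_mouth (a point): Bed top, mid width, at the open -y end of the trough (y = -230 mm, 20 mm up in the moulder's frame; same axes). The trough runs 330 mm in +y to the gate, 34 mm wide, open above, between two 12 mm thick rails 14 mm high with 5 mm inner bevels; blanks stand 26 mm proud. They can be lowered in only behind the shoe's toe, which begins 247 mm from this point, then slid forward under it.
- gate (a point): Foot of the gate: bed top, mid width, on the face that the leading blank's end rests against (y = +100 mm, 20 mm up in the moulder's frame). The gate is a steel plate 60 mm wide, 42 mm high.
- blank_long: The longer wooden blank, a plain bar 30 x 130 x 40 mm (x, y, z) lying on the bench, about 105 g. Origin: centre of its underside; y along its length, z up (40 mm high).
- blank_short: The shorter wooden blank, a plain bar 30 x 90 x 40 mm (x, y, z) lying on the bench, about 75 g. Origin: centre of its underside; y along its length, z up (40 mm high).
- hold_down: White shoe, 28 mm wide, flat for 60 mm along the feed (moulder y 35 to 95), toe turned up towards -y, on a 14 mm spindle. Origin: centre of its flat underside, on the screw axis (moulder y = 65 mm). It moves only up and down, 4 mm a turn of the screw that it carries. At the start it stands 1.0 to 1.6 mm above the top of a blank on the bed; when the screw seats it presses on the blank.
- thumbscrew (a joint): Angle of the wing screw in rad: 0 fully up, growing as it is turned clockwise seen from above (the shoe goes down). It seats against a firm stop at 4.2; at the start 2.0 to 3.0 rad are left. It takes about 0.05 N m to turn and stays where it is left.
- wing_grip (a point): Grip point on the screw axis, 141 mm above the bench with the screw fully up, 2.7 mm lower seated. The wing is an upright black bar 60 mm long (point x), 13 mm thick (point y), 30 mm high, from 20 mm below to 10 mm above this point; it turns with the screw. Free space round the bar; under it a 16 mm collar, then the 25 mm lock nut on the bridge, up to 111 mm above the bench.
- stain_tin: A closed tin of stain, 84 mm across, 94 mm high. Origin: centre of its underside. To be left alone.
- brush: A paint brush about 200 mm long, lying on the bench. Origin: under its middle. To be left alone.
- birdhouse: A small wooden birdhouse, about 130 x 130 mm and 155 mm high. Origin: centre of its underside. To be left alone.
- lantern: A six-sided wooden lantern frame, 130 mm across, 154 mm high. Origin: centre of its underside. To be left alone.
Things that resemble listed ones, but are neither listed nor needed, are in the scene too. What is shaped like the blank_short but green is not meant.

How it is judged:
By the outcome, as a careful person would: the job done as asked, in the order asked, and still so for the second after the job is handed in, while the arm keeps its last pose, push and grip.
It also fails if it takes over 72 s, if anything falls off the work surface, if the arm or the gripper's body presses on something with over 40 N, if the wrist force passes 120 N, or if a joint passes its speed limit or range.

### The arm

A 7-joint arm with a two-finger parallel gripper is mounted at the origin on the work surface. World frame = base frame: x ahead of the robot, y to its left, z up, the work surface at z = 0. Lengths are in m, angles in rad, forces in N, time in s.
With the tool pointing down it reaches from about 0.4 to 0.9 m from the base axis. Payload 5.6 kg.
Tool frame: the origin (TCP) lies on the centre line of the jaws, within the pads' length; the fingertips stand 8 mm ahead of it and the grasp point (between the pads) lies 11 mm behind it; z points along the fingers, y is the line along which they close (so a half turn about z gives the same grasp; the last joint's range is limited). The gripper opens to 92 mm and grips with 3 to 60 N. Pads are 20 mm wide; open, the fingers measure 128 mm over their backs; the gripper's body (75 mm by 189 mm) begins 69 mm behind the grasp point.
Start: joints at [1.289, 0.468, -0.012, 1.603, 0.006, 1.071, -0.056], TCP at [0.154, -0.632, 0.223] pointing down, gripper open.
Joint ranges: [-2.53, 2.53], [-0.31, 2.02], [-1.57, 1.55], [0.28, 2.44], [-1.29, 4.43], [0.15, 1.84], [-2.92, 2.92]. Speed limits (rad/s): [2.57, 2.57, 3.14, 3.14, 3.14, 3.14, 3.14].

### API

Orientations are given as a 3x3 rotation matrix whose columns are the frame's x, y, z axes.
In Python, from cell import telemetry, vision, manip gives the robot as it stands. The module is installed in compiled form; this text tells all that it offers.
- The arm moves only by the shell command python3 -m creep FILE [FORCE], which reads ROWS from the file FILE. ROWS is a JSON list of rows, 1 to 5 of them, each an object with the fields jaw (the opening from 0.0 (shut) to 1.0 (fully open)), trans (a list: dx, dy, dz in m), yaw (a turn about the tool's z in rad); a field left out counts as zero (the opening has to be given); each row shifts and turns the commanded pose from where the row before left it, along the tool's axes as they then stand; what a row does not reach is not made up. A row lasts 1/8 s, in which the tool goes at most 0.0625 m and 0.188 rad, less where a joint would pass 70% of its speed; a pose out of reach is approached as far as the arm can. The fingers move at their own pace and stop on an object; FORCE is the grip in N (left out, the last holds). Time passes only in rows, so rows that do not move let the fingers close. It prints the time, the measured TCP pose, the force, the opening and the grip force at its end. Input that does not fit is refused with a message, and nothing moves.
- telemetry.get_obs(): the state, without advancing time (a new reading comes with each control period).
- vision.camera(name): name is "scene" or "top"; returns a dict with "color" (420x560x3 uint8, blue, green, red), "fx", "fy", "cx", "cy" (pixels), "extrinsics" (4x4, takes a point from camera to world coordinates). Camera axes: x right, y down, z forward; pixel columns grow to the right and rows downward; lengths in m; the calibration is good to about 2 mm. A picture is of the moment at which its call begins. There is no depth.
- manip.finish_job(): hands the job in; it is judged then, once.
The state is a dict: "t": time; "joint_positions": joint angles; "qd": joint speeds; "joint_torque": joint torques, N m; "tcp_pos": TCP position; "tool_rot": TCP orientation; "force": force on the tool from outside, world axes, zero at the start; "torque": the same for the moment, N m; "gripper_width": opening from 0.0 (shut) to 1.0 (fully open); "gripper_force": force on a finger pad.
Only numpy, scipy, OpenCV 4.12 (cv2) and the standard library are available. Lean on these libraries where they do the work, as an engineer would, in place of code of your own. Each camera call takes 0.05 s, during which the arm holds its last target. There are 200 camera calls.

## Working session

There is one attempt and no reset: what is moved stays moved. The work goes in short steps, Python scripts to look and compute and a shell command to move; the robot and the scene stay as the last step left them, time stands still between calls to the robot, and variables do not carry over. Pictures are saved under pics/ and viewed, at most 10 in all, crops included, and the job is handed in when it is done.

```bash
mkdir -p pics
cat > h.py <<'E'
import numpy as np,cv2
from cell import telemetry,vision,manip
def cam(n,save=None):
    c=vision.camera(n)
    if save: cv2.imwrite('pics/'+save,c['color'])
    return c
def ray(c,u,v):
    E=np.array(c['extrinsics']);d=np.array([(u-c['cx'])/c['fx'],(v-c['cy'])/c['fy'],1.])
    return E[:3,3],E[:3,:3]@d
def onz(c,u,v,z):
    o,d=ray(c,u,v);return o+d*(z-o[2])/d[2]
def tri(c1,p1,c2,p2):
    o1,d1=ray(c1,*p1);o2,d2=ray(c2,*p2)
    s=np.linalg.lstsq(np.stack([d1,-d2],1),o2-o1,rcond=None)[0]
    a=o1+d1*s[0];b=o2+d2*s[1];return (a+b)/2,np.linalg.norm(a-b)
def proj(c,p):
    E=np.linalg.inv(np.array(c['extrinsics']));q=E[:3,:3]@np.array(p)+E[:3,3]
    return c['fx']*q[0]/q[2]+c['cx'],c['fy']*q[1]/q[2]+c['cy']
E
python3 - <<'E'
from h import *
np.set_printoptions(precision=3,suppress=True)
for n in('scene','top'):
    c=cam(n,n+'0.png');print(n,c['fx'],c['cx'],c['cy']);print(np.array(c['extrinsics']))
o=telemetry.get_obs();print(o['tcp_pos'],o['tool_rot'],o['t'])
E
```

```text
scene 397.4083426233922 274.98148024801117 211.4194721566481
[[-0.773  0.514 -0.371  0.912]
 [ 0.634  0.621 -0.461  0.489]
 [-0.007 -0.591 -0.806  0.948]
 [ 0.     0.     0.     1.   ]]
top 467.10645777601707 280.3775857376297 204.727002229741
[[-0.017 -0.987  0.159  0.271]
 [-1.     0.017  0.001  0.013]
 [-0.003 -0.159 -0.987  1.67 ]
 [ 0.     0.     0.     1.   ]]
[ 0.154 -0.631  0.222] [[ 0.972  0.236 -0.   ]
 [ 0.236 -0.972  0.001]
 [-0.    -0.002 -1.   ]] 0.1
```

View pics/scene0.png

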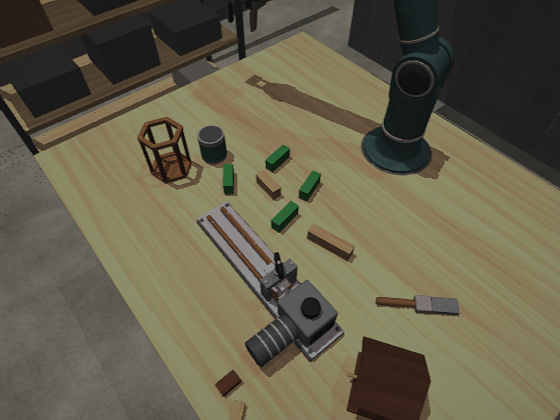

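View pics/top0.png

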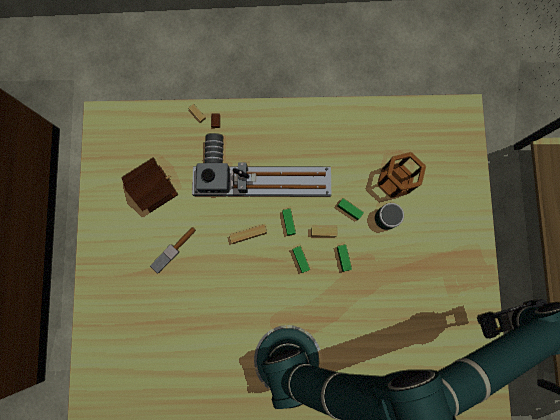

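The top view shows the moulder at (192–331, 165–197) with its mouth to the right, so the feed runs to world +y. The long blank is at (248,233), the short one at (323,231), and the wing is near (238,178). The scene view shows the long blank at (330,242), the short one at (268,184) and the wing at (279,263).

```bash
cat > seg.py <<'E'
from h import *
def blanks(c,boxes,zt=None):
    hsv=cv2.cvtColor(c['color'],cv2.COLOR_BGR2HSV)
    lab=cv2.cvtColor(c['color'],cv2.COLOR_BGR2LAB).astype(int)
    return hsv,lab
E
python3 - <<'E'
from h import *
t=cv2.imread('pics/top0.png');s=cv2.imread('pics/scene0.png')
ht=cv2.cvtColor(t,cv2.COLOR_BGR2HSV);hs=cv2.cvtColor(s,cv2.COLOR_BGR2HSV)
for h,pts in((ht,[(248,233),(323,231),(250,215),(350,232),(218,233)]),(hs,[(330,240),(325,236),(335,251),(268,182),(270,190),(340,280),(250,165),(370,240)])):
    print([(p,h[p[1],p[0]].tolist()) for p in pts])
cv2.imwrite('pics/a.png',cv2.resize(t[155:275,180:360],None,fx=4.4,fy=4.4,interpolation=cv2.INTER_CUBIC))
cv2.imwrite('pics/b.png',cv2.resize(s[160:360,190:365],None,fx=3,fy=3,interpolation=cv2.INTER_CUBIC))
E
```

```text
[((248, 233), [24, 113, 136]), ((323, 231), [24, 116, 136]), ((250, 215), [26, 99, 139]), ((350, 232), [30, 74, 137]), ((218, 233), [27, 99, 134])]
[((330, 240), [16, 115, 140]), ((325, 236), [18, 107, 140]), ((335, 251), [16, 109, 49]), ((268, 182), [19, 104, 140]), ((270, 190), [14, 103, 52]), ((340, 280), [32, 68, 143]), ((250, 165), [23, 83, 141]), ((370, 240), [25, 80, 141])]
```

View pics/a.png

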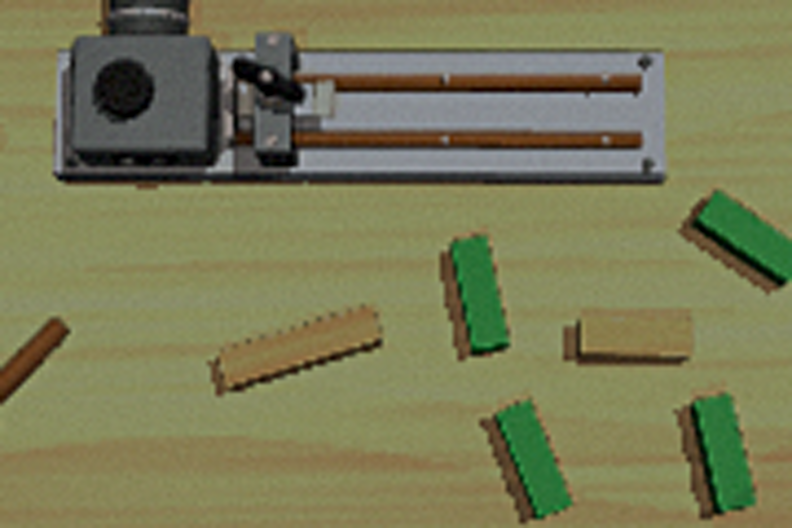

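View pics/b.png

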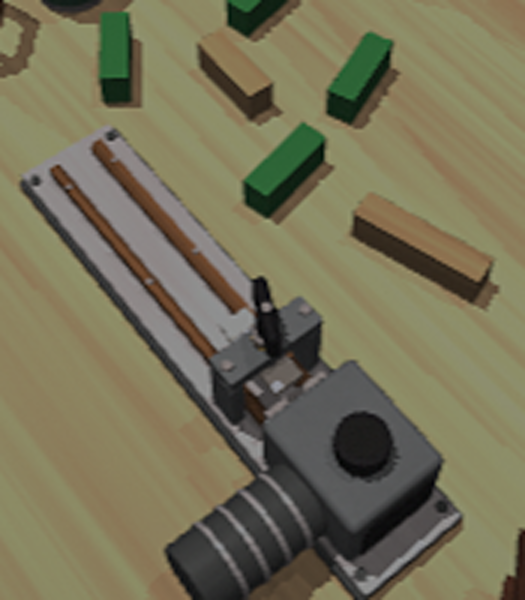

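The crops show clear corresponding features: the four bed screws, the bridge screws, the wing ends and the blanks' bright top faces. I'll triangulate those.

Run:
```python
from h import *
np.set_printoptions(precision=4,suppress=True)
T=cam('top');S=cam('scene')
t=lambda u,v:(180+(u+.5)/4.4-.5,155+(v+.5)/4.4-.5)
s=lambda u,v:(190+(u+.5)/3-.5,160+(v+.5)/3-.5)
for n,a,b in[('scr far',(645,62),(36,180)),('scr near',(648,164),(112,135)),('scr+y near',(70,162),(440,507)),
 ('rail far',(641,83),(57,171)),('rail near',(641,140),(99,148)),('pin f1',(605,78),(68,185)),('pin f2',(445,79),(149,281)),('pin n2',(445,140),(197,248)),
 ('br far',(273,60),(228,364)),('br near',(271,140),(304,310)),('wing1',(240,66),(274,350)),('wing2',(300,97),(260,283))]:
    print(n,*tri(T,t(*a),S,s(*b)))
print('far +y scr z20',onz(S,*s(360,574),.02), 'near', onz(S,*s(440,507),.02), onz(T,*t(70,162),.02))
for nm,c,boxes in(('T',T,[(222,220,273,252),(300,215,342,245)]),('S',S,[(300,220,362,262),(250,165,285,202)])):
    h=cv2.cvtColor(c['color'],cv2.COLOR_BGR2HSV)
    for (x0,y0,x1,y1) in boxes:
        r=h[y0:y1,x0:x1].astype(int)
        m=((r[...,0]<=(25 if nm=='T' else 21))&(r[...,1]>=92)&(r[...,2]>(115 if nm=='T' else 90))).astype(np.uint8)
        m=cv2.morphologyEx(m,cv2.MORPH_OPEN,np.ones((3,3)))
        cs=max(cv2.findContours(m,0,2)[0],key=cv2.contourArea)
        # metric rect on z=.04
        P=np.array([onz(c,p[0][0]+x0,p[0][1]+y0,.04)[:2] for p in cs],np.float32)
        M=cv2.moments(m,True);cen=(M['m10']/M['m00']+x0,M['m01']/M['m00']+y0)
        (cx,cy),(w,hh),ang=cv2.minAreaRect(P)
        if hh>w: ang+=90
        print(nm,'cen',np.array(cen),'rect',np.array([cx,cy,w,hh]),'longaxis deg from x',ang, 'moment c',onz(c,*cen,.04))
        globals().setdefault('C',[]).append((c,cen))
for i in(0,1): print('tri blank',*tri(*C[i],*C[i+2]))
```

```text
scr far [ 0.6652 -0.1545  0.0176] 0.0008528725834474019
scr near [ 0.5788 -0.1534  0.0176] 0.003260305343379316
scr+y near [0.5907 0.3183 0.0153] 0.0006868280822474691
rail far [ 0.6457 -0.1494  0.0209] 0.003631940264153866
rail near [ 0.5983 -0.1479  0.0188] 0.003980807246017993
pin f1 [ 0.649  -0.1201  0.0325] 0.00041973740748177407
pin f2 [0.6511 0.0104 0.0299] 0.00044867494421512247
pin n2 [0.599  0.0118 0.0337] 0.0018600033290931367
br far [0.6598 0.1431 0.0828] 0.008588036117328697
br near [0.5894 0.1469 0.0967] 0.00017789931327795224
wing1 [0.6413 0.1691 0.1254] 0.0026994689571054635
wing2 [0.6147 0.1216 0.1342] 0.0006676572384703966
far +y scr z20 [0.6767 0.3174 0.02  ] near [0.5925 0.3189 0.02  ] [0.5896 0.3178 0.02  ]
T cen [247.3733 233.0103] rect [0.4347 0.1302 0.0292 0.1264] longaxis deg from x 106.43972396850586 moment c [0.4344 0.1308 0.04  ]
T cen [324.8371 230.638 ] rect [ 0.4403 -0.1393  0.0805  0.0352] longaxis deg from x 88.99964904785156 moment c [ 0.438  -0.1405  0.04  ]
S cen [334.3667 238.3537] rect [0.4364 0.1346 0.0291 0.1293] longaxis deg from x 106.24658966064453 moment c [0.4286 0.1416 0.04  ]
S cen [268.4156 181.381 ] rect [ 0.4384 -0.1336  0.0898  0.0318] longaxis deg from x 84.24169158935547 moment c [ 0.4392 -0.1291  0.04  ]
tri blank [0.431  0.1359 0.0378] 0.012173375147351766
tri blank [ 0.4364 -0.1387  0.0304] 0.0073871706041919085
```

```bash
cat > to.py <<'E'
import sys
from h import *
# to.py x y z yawdeg(of tool x) -> delta in tool axes, and turn
x,y,z,a=map(float,sys.argv[1:5]);o=telemetry.get_obs();R=np.array(o['tool_rot'])
d=R.T@(np.array([x,y,z])-o['tcp_pos']);cur=np.degrees(np.arctan2(R[1,0],R[0,0]))
tr=-((a-cur+180)%360-180)
print('t %.2f'%o['t'],'yaw %.2f'%cur,'d',np.round(d,4),'turn(rad)',round(np.radians(tr),4),'F',np.round(o['force'],1),'j7',round(o['joint_positions'][6],2),'tcp',np.round(o['tcp_pos'],4))
E
echo '[{"jaw": 1, "trans": [0.0394, -0.0413, 0]}, {"jaw": 1, "trans": [0.0394, -0.0413, 0]}, {"jaw": 1, "trans": [0.0394, -0.0413, 0]}, {"jaw": 1, "trans": [0.0394, -0.0413, 0]}, {"jaw": 1, "trans": [0.0394, -0.0413, 0]}]' > next.json && python3 -m creep next.json 25
echo '[{"jaw": 1, "trans": [0.0394, -0.0413, 0]}, {"jaw": 1, "trans": [0.0394, -0.0413, 0]}, {"jaw": 1, "trans": [0.0394, -0.0413, 0]}, {"jaw": 1, "trans": [0.0394, -0.0413, 0]}, {"jaw": 1, "trans": [0.0394, -0.0413, 0]}]' > next.json && python3 -m creep next.json
echo '[{"jaw": 1, "yaw": -0.184}, {"jaw": 1, "yaw": -0.184}, {"jaw": 1, "yaw": -0.184}, {"jaw": 1, "yaw": -0.184}, {"jaw": 1, "yaw": -0.184}]' > next.json && python3 -m creep next.json
echo '[{"jaw": 1, "yaw": -0.184}, {"jaw": 1, "yaw": -0.184}, {"jaw": 1}]' > next.json && python3 -m creep next.json
python3 to.py .439 -.137 .1 87.5
```

```text
t: 0.82
tcp_pos: [0.297, -0.3826, 0.2227]
tool_rot: [[0.972, 0.236, 0.0], [0.236, -0.972, -0.0], [0.0, 0.0, -1.0]]
force: [1.4, -0.1, -0.1]
gripper_width: 0.996
gripper_force: 0.0
t: 1.45
tcp_pos: [0.4396, -0.1356, 0.2228]
tool_rot: [[0.972, 0.236, 0.001], [0.236, -0.972, -0.0], [0.0, 0.001, -1.0]]
force: [1.1, -1.0, -0.2]
gripper_width: 0.999
gripper_force: 0.0
t: 2.08
tcp_pos: [0.4388, -0.1371, 0.2225]
tool_rot: [[0.395, 0.919, -0.0], [0.919, -0.395, -0.0], [-0.0, -0.0, -1.0]]
force: [0.4, 0.5, -0.1]
gripper_width: 0.997
gripper_force: 0.0
t: 2.45
tcp_pos: [0.4387, -0.1372, 0.2225]
tool_rot: [[0.046, 0.999, -0.0], [0.999, -0.046, 0.0], [0.0, -0.0, -1.0]]
force: [0.6, 0.7, -0.4]
gripper_width: 1.0
gripper_force: 0.0
t 2.45 yaw 87.35 d [0.0002 0.0003 0.1225] turn(rad) -0.0026 F [ 0.6  0.7 -0.4] j7 0.08 tcp [ 0.4387 -0.1372  0.2225]
```

```bash
echo '[{"jaw": 0.7, "trans": [0, 0, 0.055]}, {"jaw": 0.7, "trans": [0, 0, 0.055]}, {"jaw": 0.7, "trans": [0, 0, 0.045]}, {"jaw": 0.7, "trans": [0, 0, 0.03]}, {"jaw": 0.7, "trans": [0, 0, 0.0105]}]' > next.json && python3 -m creep next.json
echo '[{"jaw": 0.2}, {"jaw": 0.2}, {"jaw": 0.2}, {"jaw": 0.2}]' > next.json && python3 -m creep next.json 25
python3 - <<'E'
from h import *
c=cam('scene');cv2.imwrite('pics/g1.png',cv2.resize(c['color'][120:270,200:360],None,fx=3.5,fy=3.5))
E
python3 to.py .439 -.137 .027 87.5
```

```text
t: 3.08
tcp_pos: [0.4379, -0.1368, 0.0255]
tool_rot: [[0.047, 0.999, -0.003], [0.999, -0.047, 0.001], [0.001, -0.003, -1.0]]
force: [-0.2, -0.8, 0.1]
gripper_width: 0.701
gripper_force: 0.0
t: 3.58
tcp_pos: [0.4393, -0.1374, 0.0279]
tool_rot: [[0.045, 0.999, 0.001], [0.999, -0.045, -0.001], [-0.001, 0.001, -1.0]]
force: [0.3, -1.3, 6.0]
gripper_width: 0.326
gripper_force: 25.0
t 3.62 yaw 87.45 d [ 0.0004 -0.0003  0.0009] turn(rad) -0.0008 F [-1.2  0.4  5.9] j7 -0.16 tcp [ 0.4393 -0.1374  0.0279]
```

View pics/g1.png

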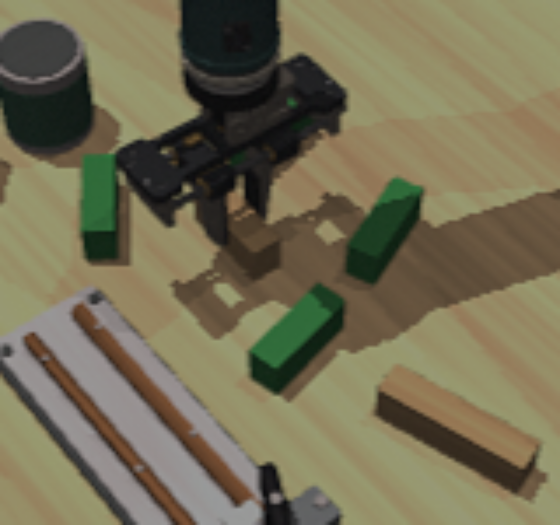

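The grip is good (width 30 mm). Lifting and carrying it to the trough.

```bash
echo '[{"jaw": 0.2, "trans": [0, 0, -0.05]}, {"jaw": 0.2, "trans": [0, 0, -0.05]}, {"jaw": 0.2, "trans": [0.044, 0.045, 0]}, {"jaw": 0.2, "trans": [0.044, 0.045, 0]}, {"jaw": 0.2, "trans": [0.044, 0.045, 0]}]' > next.json && python3 -m creep next.json
echo '[{"jaw": 0.2, "trans": [0.044, 0.044, 0]}, {"jaw": 0.2}]' > next.json && python3 -m creep next.json
python3 to.py .626 .037 .048 88.6
```

```text
t: 4.25
tcp_pos: [0.58, -0.0115, 0.1275]
tool_rot: [[0.046, 0.999, 0.001], [0.999, -0.046, -0.001], [-0.001, 0.001, -1.0]]
force: [0.6, -0.5, 0.1]
gripper_width: 0.329
gripper_force: 25.0
t: 4.5
tcp_pos: [0.6265, 0.0355, 0.1269]
tool_rot: [[0.038, 0.999, 0.002], [0.999, -0.038, 0.004], [0.004, 0.002, -1.0]]
force: [-0.6, 0.0, -0.9]
gripper_width: 0.323
gripper_force: 25.0
t 4.50 yaw 87.82 d [ 0.0011 -0.0007  0.0789] turn(rad) -0.0137 F [-0.6  0.  -0.9] j7 -0.41 tcp [0.6265 0.0355 0.1269]
```

```bash
echo '[{"jaw": 0.2, "trans": [0, -0.0005, 0.03], "yaw": -0.02}, {"jaw": 0.2, "trans": [0, 0, 0.024]}, {"jaw": 0.2}]' > next.json && python3 -m creep next.json
python3 - <<'E'
from h import *
c=cam('scene');cv2.imwrite('pics/g2.png',cv2.resize(c['color'][180:330,190:350],None,fx=3.7,fy=3.7,interpolation=cv2.INTER_CUBIC))
E
python3 to.py .626 .037 .048 88.6
```

```text
t: 4.88
tcp_pos: [0.6218, 0.0287, 0.0712]
tool_rot: [[0.025, 1.0, -0.005], [1.0, -0.025, -0.001], [-0.001, -0.005, -1.0]]
force: [0.8, 0.4, -0.6]
gripper_width: 0.325
gripper_force: 25.0
t 4.92 yaw 88.58 d [0.0079 0.0028 0.0246] turn(rad) -0.0004 F [-0.1  0.2 -0.4] j7 -0.43 tcp [0.6231 0.0292 0.0726]
```

View pics/g2.png

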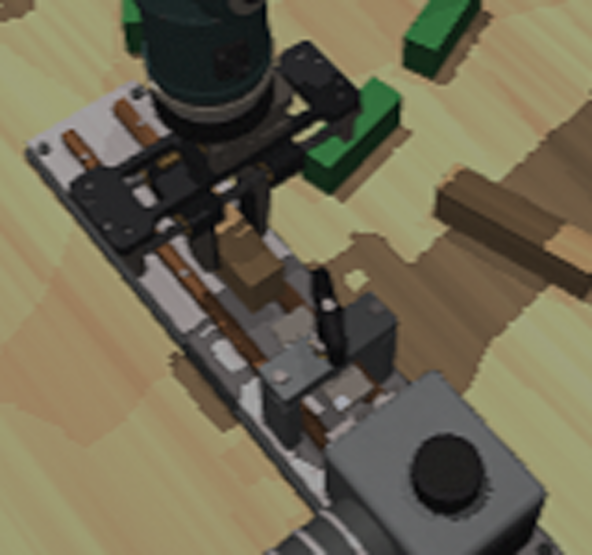

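The view shows the blank over the trough behind the shoe, roughly centred, with its front lower edge near (255,300). Next is a small sideways correction, then lowering.

```bash
echo '[{"jaw": 0.2, "trans": [0.003, 0.0024, 0]}, {"jaw": 0.2, "trans": [0, 0, 0.008]}, {"jaw": 0.2}]' > next.json && python3 -m creep next.json
python3 to.py .626 .033 .048 88.6
echo '[{"jaw": 0.2, "trans": [0, 0, 0.004]}, {"jaw": 0.2, "trans": [0, 0, 0.004]}, {"jaw": 0.2, "trans": [0, 0, 0.004]}, {"jaw": 0.2, "trans": [0, 0, 0.003]}, {"jaw": 0.2}]' > next.json && python3 -m creep next.json
python3 to.py .626 .037 .048 88.6
```

```text
t: 5.3
tcp_pos: [0.6261, 0.0328, 0.0648]
tool_rot: [[0.024, 1.0, -0.001], [1.0, -0.024, -0.0], [-0.0, -0.001, -1.0]]
force: [0.4, 1.4, -0.0]
gripper_width: 0.326
gripper_force: 25.0
t 5.30 yaw 88.62 d [ 0.0002 -0.0001  0.0168] turn(rad) 0.0004 F [ 0.4  1.4 -0. ] j7 -0.44 tcp [0.6261 0.0328 0.0648]
t: 5.92
tcp_pos: [0.6262, 0.0329, 0.0497]
tool_rot: [[0.024, 1.0, -0.001], [1.0, -0.024, -0.0], [-0.0, -0.001, -1.0]]
force: [0.2, 0.1, -0.5]
gripper_width: 0.322
gripper_force: 25.0
t 5.92 yaw 88.62 d [ 0.0041 -0.0003  0.0017] turn(rad) 0.0004 F [ 0.2  0.1 -0.5] j7 -0.44 tcp [0.6262 0.0329 0.0497]
```

```bash
echo '[{"jaw": 0.2, "trans": [0, 0, 0.001]}, {"jaw": 0.2, "trans": [0, 0, 0.001]}, {"jaw": 0.2}]' > next.json && python3 -m creep next.json
echo '[{"jaw": 0.2, "trans": [0.006, 0, 0]}, {"jaw": 0.2, "trans": [0.008, 0, 0]}, {"jaw": 0.2, "trans": [0.008, 0, 0]}, {"jaw": 0.2, "trans": [0.006, 0, 0]}, {"jaw": 0.2}]' > next.json && python3 -m creep next.json
```

```text
t: 6.3
tcp_pos: [0.6265, 0.0329, 0.0481]
tool_rot: [[0.024, 1.0, 0.0], [1.0, -0.024, -0.0], [-0.0, 0.0, -1.0]]
force: [0.0, 0.1, -1.3]
gripper_width: 0.324
gripper_force: 25.0
t: 6.92
tcp_pos: [0.6271, 0.0619, 0.0481]
tool_rot: [[0.023, 1.0, -0.0], [1.0, -0.023, 0.0], [0.0, -0.0, -1.0]]
force: [-0.8, 0.2, -1.3]
gripper_width: 0.326
gripper_force: 25.0
```

```bash
echo '[{"jaw": 0.65}, {"jaw": 0.65}, {"jaw": 0.65, "trans": [0, 0, -0.03]}, {"jaw": 0.65, "trans": [0, 0, -0.05]}, {"jaw": 0.65, "trans": [0, 0, -0.05]}]' > next.json && python3 -m creep next.json
echo '[{"jaw": 0.7, "trans": [0.0164, -0.0483, 0]}, {"jaw": 0.7, "trans": [0.0164, -0.0483, 0]}, {"jaw": 0.7, "trans": [0.0164, -0.0483, 0]}, {"jaw": 0.7, "trans": [0.0164, -0.0483, 0]}, {"jaw": 0.7, "yaw": -0.18}]' > next.json && python3 -m creep next.json
echo '[{"jaw": 0.7, "yaw": -0.13}, {"jaw": 0.7}]' > next.json && python3 -m creep next.json
python3 to.py .4355 .132 .027 106.3
python3 - <<'E'
from h import *
c=cam('scene');cv2.imwrite('pics/g3.png',cv2.resize(c['color'][130:330,190:370],None,fx=3,fy=3,interpolation=cv2.INTER_CUBIC))
E
```

```text
t: 7.55
tcp_pos: [0.6269, 0.0605, 0.1793]
tool_rot: [[0.025, 1.0, -0.001], [1.0, -0.025, -0.0], [-0.0, -0.001, -1.0]]
force: [0.7, 0.5, 0.2]
gripper_width: 0.65
gripper_force: 0.0
t: 8.18
tcp_pos: [0.4324, 0.132, 0.1784]
tool_rot: [[-0.164, 0.987, -0.0], [0.987, 0.164, -0.002], [-0.002, -0.0, -1.0]]
force: [0.7, -0.2, 0.2]
gripper_width: 0.699
gripper_force: 0.0
t: 8.43
tcp_pos: [0.4357, 0.1309, 0.1783]
tool_rot: [[-0.28, 0.96, 0.001], [0.96, 0.28, -0.0], [-0.0, 0.0, -1.0]]
force: [0.1, -0.5, 0.3]
gripper_width: 0.699
gripper_force: 0.0
t 8.43 yaw 106.27 d [1.100e-03 1.000e-04 1.513e-01] turn(rad) -0.0004 F [ 0.1 -0.5  0.3] j7 -0.29 tcp [0.4357 0.1309 0.1783]
```

View pics/g3.png

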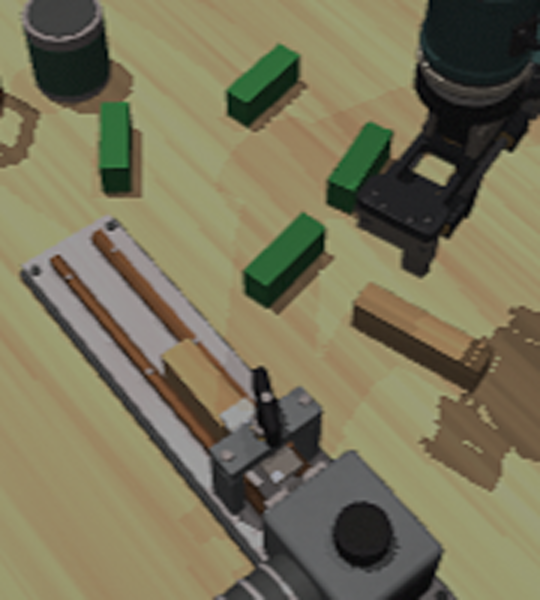

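The short blank lies square in the trough with its front end at about (222,425), just at the toe. The gripper stands over the long blank, so it can be grasped now.

```bash
echo '[{"jaw": 0.7, "trans": [0.001, 0, 0.05]}, {"jaw": 0.7, "trans": [0, 0, 0.05]}, {"jaw": 0.7, "trans": [0, 0, 0.035]}, {"jaw": 0.7, "trans": [0, 0, 0.0163]}, {"jaw": 0.7}]' > next.json && python3 -m creep next.json
echo '[{"jaw": 0.2}, {"jaw": 0.2}, {"jaw": 0.2}, {"jaw": 0.2}]' > next.json && python3 -m creep next.json 25
echo '[{"jaw": 0.2, "trans": [0, 0, -0.05]}, {"jaw": 0.2, "trans": [0, 0, -0.05]}, {"jaw": 0.2, "yaw": 0.18}, {"jaw": 0.2, "yaw": 0.129}, {"jaw": 0.2}]' > next.json && python3 -m creep next.json
python3 to.py .6243 -.068 .127 88.6
```

```text
t: 9.1
tcp_pos: [0.435, 0.1322, 0.0263]
tool_rot: [[-0.282, 0.96, -0.001], [0.96, 0.282, -0.0], [0.0, -0.001, -1.0]]
force: [-0.4, 0.0, 0.3]
gripper_width: 0.701
gripper_force: 0.0
t: 9.6
tcp_pos: [0.4355, 0.132, 0.0273]
tool_rot: [[-0.282, 0.96, 0.001], [0.96, 0.282, -0.0], [-0.0, 0.001, -1.0]]
force: [-0.8, -0.3, 4.7]
gripper_width: 0.326
gripper_force: 25.0
t: 10.22
tcp_pos: [0.4352, 0.1319, 0.1269]
tool_rot: [[0.022, 1.0, 0.0], [1.0, -0.022, -0.001], [-0.001, 0.0, -1.0]]
force: [-0.6, 0.2, -1.4]
gripper_width: 0.323
gripper_force: 25.0
t 10.22 yaw 88.76 d [-0.1957  0.1934  0.    ] turn(rad) 0.0027 F [-0.6  0.2 -1.4] j7 -0.65 tcp [0.4352 0.1319 0.1269]
```

```bash
echo '[{"jaw": 0.2, "trans": [-0.0391, 0.0387, 0]}, {"jaw": 0.2, "trans": [-0.0391, 0.0387, 0]}, {"jaw": 0.2, "trans": [-0.0391, 0.0387, 0]}, {"jaw": 0.2, "trans": [-0.0391, 0.0387, 0]}, {"jaw": 0.2, "trans": [-0.0391, 0.0387, 0], "yaw": 0.003}]' > next.json && python3 -m creep next.json
echo '[{"jaw": 0.2, "trans": [0, 0, 0.03]}, {"jaw": 0.2, "trans": [0, 0, 0.025]}, {"jaw": 0.2}]' > next.json && python3 -m creep next.json
python3 to.py .6238 -.068 .048 88.6
```

```text
t: 10.85
tcp_pos: [0.625, -0.0692, 0.1262]
tool_rot: [[0.023, 1.0, -0.001], [1.0, -0.023, 0.0], [0.0, -0.001, -1.0]]
force: [1.5, 0.5, -0.3]
gripper_width: 0.324
gripper_force: 25.0
t: 11.22
tcp_pos: [0.6222, -0.0677, 0.0692]
tool_rot: [[0.024, 1.0, -0.005], [1.0, -0.024, 0.001], [0.001, -0.005, -1.0]]
force: [-0.1, 0.1, -1.5]
gripper_width: 0.327
gripper_force: 25.0
t 11.22 yaw 88.62 d [-0.0003  0.0017  0.0212] turn(rad) 0.0004 F [-0.1  0.1 -1.5] j7 -0.26 tcp [ 0.6222 -0.0677  0.0692]
```

```bash
echo '[{"jaw": 0.2, "trans": [0, 0.0012, 0.008]}, {"jaw": 0.2}]' > next.json && python3 -m creep next.json
python3 to.py .6238 -.068 .048 88.6
echo '[{"jaw": 0.2, "trans": [0, 0, 0.004]}, {"jaw": 0.2, "trans": [0, 0, 0.004]}, {"jaw": 0.2, "trans": [0, 0, 0.003]}, {"jaw": 0.2}]' > next.json && python3 -m creep next.json
python3 to.py .6238 -.068 .048 88.6
```

```text
t: 11.48
tcp_pos: [0.6257, -0.0677, 0.0641]
tool_rot: [[0.025, 1.0, 0.0], [1.0, -0.025, -0.0], [-0.0, 0.0, -1.0]]
force: [0.4, -0.2, -1.7]
gripper_width: 0.326
gripper_force: 25.0
t 11.47 yaw 88.55 d [-0.0003 -0.0019  0.0161] turn(rad) -0.0009 F [ 0.4 -0.2 -1.7] j7 -0.27 tcp [ 0.6257 -0.0677  0.0641]
t: 11.98
tcp_pos: [0.6252, -0.0679, 0.0525]
tool_rot: [[0.026, 1.0, -0.001], [1.0, -0.026, -0.0], [-0.0, -0.001, -1.0]]
force: [-0.5, -0.5, -0.5]
gripper_width: 0.323
gripper_force: 25.0
t 11.97 yaw 88.51 d [-0.0002 -0.0014  0.0045] turn(rad) -0.0016 F [-0.5 -0.5 -0.5] j7 -0.28 tcp [ 0.6252 -0.0679  0.0525]
```

```bash
echo '[{"jaw": 0.2, "trans": [0, -0.001, 0.003]}, {"jaw": 0.2, "trans": [0, 0, 0.0012]}, {"jaw": 0.2}]' > next.json && python3 -m creep next.json
echo '[{"jaw": 0.2, "trans": [0.006, 0, 0]}, {"jaw": 0.2, "trans": [0.012, 0, 0]}, {"jaw": 0.2, "trans": [0.012, 0, 0]}, {"jaw": 0.2, "trans": [0.012, 0, 0]}, {"jaw": 0.2, "trans": [0.008, 0, 0]}]' > next.json && python3 -m creep next.json
echo '[{"jaw": 0.2, "trans": [0.008, 0, 0]}, {"jaw": 0.2, "trans": [0.008, 0, 0]}, {"jaw": 0.2, "trans": [0.008, 0, 0]}, {"jaw": 0.2, "trans": [0.004, 0, 0]}, {"jaw": 0.2}]' > next.json && python3 -m creep next.json
python3 to.py .6265 .027 .048 88.6
```

```text
t: 12.35
tcp_pos: [0.6243, -0.0678, 0.0484]
tool_rot: [[0.026, 1.0, -0.0], [1.0, -0.026, 0.0], [-0.0, -0.0, -1.0]]
force: [-0.2, -0.3, -1.4]
gripper_width: 0.325
gripper_force: 25.0
t: 12.98
tcp_pos: [0.6257, -0.0164, 0.0486]
tool_rot: [[0.025, 1.0, 0.0], [1.0, -0.025, 0.0], [0.0, 0.0, -1.0]]
force: [0.3, -0.6, -0.6]
gripper_width: 0.327
gripper_force: 25.0
t: 13.6
tcp_pos: [0.6264, 0.0107, 0.0485]
tool_rot: [[0.026, 1.0, -0.0], [1.0, -0.026, 0.0], [0.0, -0.0, -1.0]]
force: [-0.3, -1.0, -1.9]
gripper_width: 0.322
gripper_force: 25.0
t 13.60 yaw 88.54 d [ 0.0163 -0.0003  0.0005] turn(rad) -0.0011 F [-0.3 -1.  -1.9] j7 -0.4 tcp [0.6264 0.0107 0.0485]
```

Smooth so far. Now smaller steps until the gate is felt.

```bash
echo '[{"jaw": 0.2, "trans": [0.004, 0, 0]}, {"jaw": 0.2, "trans": [0.004, 0, 0]}, {"jaw": 0.2, "trans": [0.002, 0, 0]}]' > next.json && python3 -m creep next.json|grep -E "tcp|force:"
echo '[{"jaw": 0.2, "trans": [0.002, 0, 0]}, {"jaw": 0.2}]' > next.json && python3 -m creep next.json|grep -E "tcp|force:"
echo '[{"jaw": 0.2, "trans": [0.002, 0, 0]}, {"jaw": 0.2}]' > next.json && python3 -m creep next.json|grep -E "tcp|force:"
```

```text
tcp_pos: [0.6267, 0.0205, 0.0485]
force: [-0.4, -0.6, -1.5]
gripper_force: 25.0
tcp_pos: [0.6268, 0.0224, 0.0486]
force: [-0.1, 0.9, -1.0]
gripper_force: 25.0
tcp_pos: [0.6268, 0.0244, 0.0486]
force: [0.2, -0.5, -1.5]
gripper_force: 25.0
```

```bash
for i in 1 2 3; do echo '[{"jaw": 0.2, "trans": [0.0015, 0, 0]}, {"jaw": 0.2}]' > next.json && python3 -m creep next.json|grep -E "tcp|^force:"; done
```

```text
tcp_pos: [0.6268, 0.0258, 0.0486]
force: [-1.2, -1.0, -1.3]
tcp_pos: [0.6269, 0.0264, 0.0485]
force: [-0.9, -2.5, -0.6]
tcp_pos: [0.6269, 0.0264, 0.0486]
force: [-0.8, -4.7, 1.1]
```

The gate is reached at y = 0.0264, close to the expected 0.027, and the push is rising. I'll press a little more, relax, release, and look.

```bash
echo '[{"jaw": 0.2, "trans": [0.002, 0, 0]}, {"jaw": 0.2}]' > next.json && python3 -m creep next.json|grep -E "tcp|^force:"
echo '[{"jaw": 0.65}, {"jaw": 0.65}, {"jaw": 0.65, "trans": [0, 0, -0.03]}, {"jaw": 0.65, "trans": [0, 0, -0.06]}, {"jaw": 0.65, "trans": [0, 0, -0.06]}]' > next.json && python3 -m creep next.json
echo '[{"jaw": 0.65, "trans": [-0.06, 0, 0]}, {"jaw": 0.65, "trans": [-0.06, 0, 0]}, {"jaw": 0.65, "trans": [-0.06, 0, 0]}, {"jaw": 0.65}]' > next.json && python3 -m creep next.json | head -2
python3 - <<'E'
from h import *
c=cam('scene');a=cv2.resize(c['color'][195:315,190:310],None,fx=4.9,fy=4.9,interpolation=cv2.INTER_CUBIC)
cv2.imwrite('pics/g4.png',a)
c=cam('top','top4.png')
E
```

```text
tcp_pos: [0.627, 0.0264, 0.0486]
force: [-1.2, -9.2, 1.4]
t: 16.1
tcp_pos: [0.6266, 0.032, 0.2]
tool_rot: [[0.025, 1.0, -0.001], [1.0, -0.025, 0.001], [0.001, -0.001, -1.0]]
force: [0.4, -0.6, 0.1]
gripper_width: 0.65
gripper_force: 0.0
t: 16.6
tcp_pos: [0.6216, -0.1556, 0.1981]
```

View pics/g4.png

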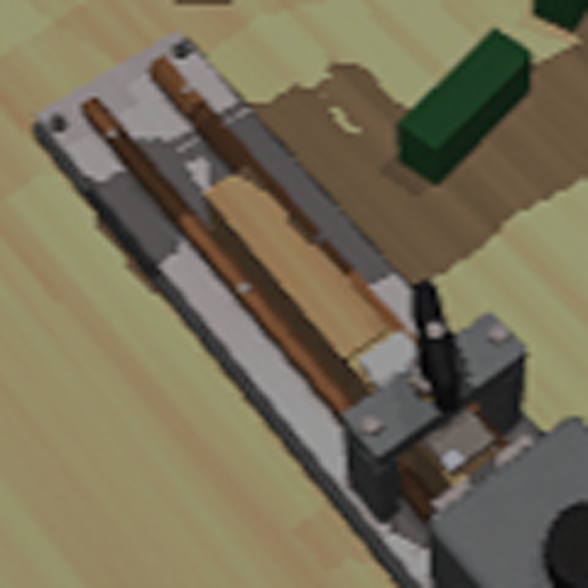

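The picture shows both blanks end to end in the trough, with the joint at (370,345) tight and the leader under the shoe. Next, the wing.

Run:
```python
from h import *
np.set_printoptions(precision=4,suppress=True)
T=cam('top');S=cam('scene');cen=[]
for c,(x0,y0,x1,y1) in((T,(228,163,254,183)),(S,(268,245,288,282))):
    g=cv2.cvtColor(c['color'],cv2.COLOR_BGR2HSV)[y0:y1,x0:x1,2]
    if c is T: print(g)
    m=(g<42).astype(np.uint8)
    k=max(cv2.findContours(m,0,1)[0],key=cv2.contourArea)
    m=cv2.drawContours(np.zeros_like(m),[k],-1,1,-1)
    M=cv2.moments(m,True);p=(M['m10']/M['m00']+x0,M['m01']/M['m00']+y0);cen.append((c,p))
    P=np.array([onz(c,q[0][0]+x0,q[0][1]+y0,.148)[:2] for q in k],np.float32)
    print(p,M['m00'],cv2.minAreaRect(P),onz(c,*p,.148),onz(c,*p,.135))
    vx=cv2.fitLine(np.argwhere(m)[:,::-1].astype(np.float32),cv2.DIST_L2,0,.01,.01).ravel()
    a=onz(c,p[0]+6*vx[0],p[1]+6*vx[1],.148)-onz(c,p[0]-6*vx[0],p[1]-6*vx[1],.148);print('ang',np.degrees(np.arctan2(a[1],a[0])))
print(tri(*cen[0],*cen[1]))
print('pred wing pt',proj(T,[.6298,.1465,.14]),proj(S,[.6298,.1465,.14]))
```

```text
[[162 159 154 153 154 157 157 155 156 158 100 105 112 157 151 125 108 107
  104 163 157 153 157 156 155 155]
 [165 162 163 155 157 163 159 159 159 165 110 104 108 173 160 111 113 107
   64 170 158 157 162 163 162 157]
 [114 162 162 161 157 162 157 163 160 164 113 107 108 104 116 108 111 109
   71 123 170 165 164 159 161 162]
 [ 46 127 115 110 113 120 119 118 116  99 112 105 106 103 108 108 111 110
   66  71  98  90  90  96  94  90]
 [ 37 104 160 163 169 169 127 135 180 169  99 108 107 109 109 110 114 114
   35  55 163 165 162 164 164 159]
 [ 22  67 172 183 178  68  60  67 100 117 112 102 103 114 106 106 112 110
   25  44 146 180 172 172 172 172]
 [ 21  38 142 173 130   0  13  10  25  36  62  83 106 105 108 107 115 117
   29  33 138 177 173 170 168 167]
 [ 11  54 169 159 112   0   7  14  28  11  19  29  48  54  79 110 108 119
   25  29 136 169 159 161 176 174]
 [ 25  56 174 166 153  31   7  10  22  11  15  71 162  63  33  77 113 112
   53 114 156 154 154 148 153 152]
 [ 22  53 177 168 161  60   0   0   4  13  30 102 189 127  11  23  66  98
   64 116 119 114 116 112 107 125]
 [ 23  30 
[... 1035 characters left out ...]
5 121 123
   18  26  33  38  31  40  49  45]]
(240.5142857142857, 173.21428571428572) 70.0 ((0.6239237785339355, 0.1450856626033783), (0.05703670158982277, 0.018241170793771744), 66.80831146240234) [0.624  0.1446 0.148 ] [0.6271 0.1458 0.135 ]
ang -115.19298763709303
(279.2156862745098, 267.8954248366013) 153.0 ((0.6329812407493591, 0.15810266137123108), (0.07262884825468063, 0.022896040230989456), 60.720497131347656) [0.6375 0.1602 0.148 ] [0.633  0.1548 0.135 ]
ang 62.50125500469919
(array([0.6292, 0.148 , 0.1213]), np.float64(0.002936660693594229))
pred wing pt (np.float64(240.16115234710546), np.float64(172.08270079045678)) (np.float64(277.98422160268245), np.float64(263.58593091695576))
```

The white hub mark at top pixel (240,172) agrees with the predicted axis (0.630, 0.1465), and the bar lies at about 64°. The gripper goes above it and turns the long way counter-clockwise, which leaves 3 rad of clockwise range.

```bash
echo '[{"jaw": 0.65, "trans": [0.0604, 0.0002, 0]}, {"jaw": 0.65, "trans": [0.0604, 0.0002, 0]}, {"jaw": 0.65, "trans": [0.0604, 0, 0]}, {"jaw": 0.65, "trans": [0.0604, 0, 0]}, {"jaw": 0.65, "trans": [0.0604, 0, 0]}]' > next.json && python3 -m creep next.json | head -2
echo '[{"jaw": 0.65, "yaw": -0.181}, {"jaw": 0.65, "yaw": -0.181}, {"jaw": 0.65, "yaw": -0.181}, {"jaw": 0.65, "yaw": -0.181}, {"jaw": 0.65, "yaw": -0.181}]' > next.json && python3 -m creep next.json |head -2
echo '[{"jaw": 0.65, "yaw": -0.181}, {"jaw": 0.65, "yaw": -0.181}, {"jaw": 0.65, "yaw": -0.181}, {"jaw": 0.65, "yaw": -0.181}, {"jaw": 0.65, "yaw": -0.181}]' > next.json && python3 -m creep next.json |head -2
echo '[{"jaw": 0.65, "yaw": -0.181}, {"jaw": 0.65, "yaw": -0.181}, {"jaw": 0.65, "yaw": -0.181}, {"jaw": 0.65, "yaw": -0.181}, {"jaw": 0.65, "yaw": -0.181}]' > next.json && python3 -m creep next.json |head -2
echo '[{"jaw": 0.65}]' > next.json && python3 -m creep next.json |head -2
python3 to.py .6298 .1465 .131 -116
```

```text
t: 17.42
tcp_pos: [0.6296, 0.1571, 0.199]
t: 18.05
tcp_pos: [0.6297, 0.1553, 0.1988]
t: 18.68
tcp_pos: [0.6298, 0.1552, 0.1989]
t: 19.3
tcp_pos: [0.6298, 0.1551, 0.199]
t: 19.42
tcp_pos: [0.6299, 0.1547, 0.1986]
t 19.43 yaw -115.88 d [ 0.0075 -0.0036  0.0676] turn(rad) 0.0021 F [ 0.4  0.1 -0.6] j7 1.86 tcp [0.6299 0.1547 0.1986]
```

```bash
echo '[{"jaw": 0.5, "trans": [0.0075, -0.0036, 0]}, {"jaw": 0.5, "trans": [0, 0, 0.03]}, {"jaw": 0.5}]' > next.json && python3 -m creep next.json |head -2
python3 to.py .6298 .1465 .131 -116
python3 - <<'E'
from h import *
a=cam('scene')['color'][170:310,210:350];b=cam('top')['color'][120:220,190:290]
cv2.imwrite('pics/g5.png',np.hstack([cv2.resize(a,(400,400),interpolation=2),cv2.resize(b,(400,400),interpolation=2)]))
E
```

```text
t: 19.8
tcp_pos: [0.6295, 0.1432, 0.1668]
t 19.80 yaw -116.03 d [-0.0033  0.0011  0.0358] turn(rad) -0.0006 F [-0.4  0.   0.1] j7 1.85 tcp [0.6295 0.1432 0.1668]
```

View pics/g5.png

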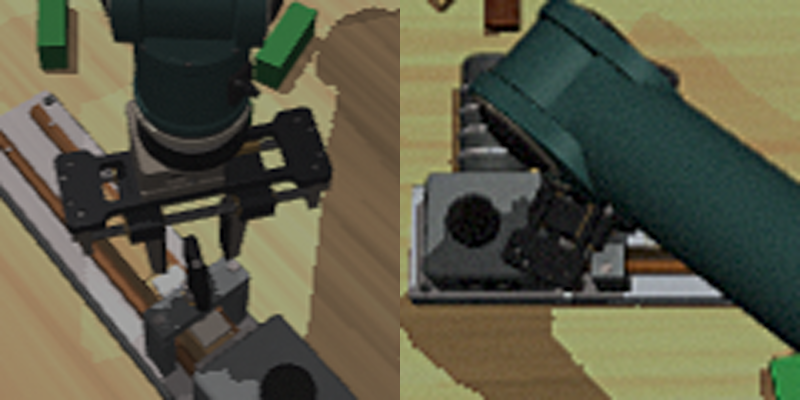

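The fingers straddle the wing (left panel, wing at (195,265)). Going down and closing.

```bash
echo '[{"jaw": 0.5, "trans": [-0.0033, 0.0011, 0]}, {"jaw": 0.5, "trans": [0, 0, 0.018]}, {"jaw": 0.5, "trans": [0, 0, 0.0175]}, {"jaw": 0.5}]' > next.json && python3 -m creep next.json |head -2
python3 to.py .6298 .1465 .131 -116
echo '[{"jaw": 0}, {"jaw": 0}, {"jaw": 0}, {"jaw": 0}, {"jaw": 0}]' > next.json && python3 -m creep next.json 20
python3 -c "
from h import *
o=telemetry.get_obs();print(o['torque'],o['joint_positions'])"
```

```text
t: 20.4
tcp_pos: [0.6298, 0.147, 0.1306]
t 20.40 yaw -115.93 d [ 0.0005 -0.0002 -0.0004] turn(rad) 0.0012 F [0.8 0.3 0.6] j7 1.83 tcp [0.6298 0.147  0.1306]
t: 21.02
tcp_pos: [0.63, 0.1485, 0.1335]
tool_rot: [[-0.437, -0.9, -0.001], [-0.9, 0.437, 0.0], [0.0, 0.001, -1.0]]
force: [-5.1, 0.7, 5.2]
gripper_width: 0.138
gripper_force: 20.0
[ 0.31333463  1.11466005 -0.07909484] [ 0.39340604  0.84457056 -1.05306958  1.63183888  0.79131115  1.14914111
  1.82762513]
```

```bash
cat > st.py <<'E'
from h import *
o=telemetry.get_obs();R=np.array(o['tool_rot']);q=o['joint_positions']
print('t %.2f yaw %.2f'%(o['t'],np.degrees(np.arctan2(R[1,0],R[0,0]))),'F',np.round(o['force'],1),'T',np.round(o['torque'],3),'tcp',np.round(o['tcp_pos'],4),'w %.3f'%o['gripper_width'],'q',np.round(q,2),'tq7 %.3f'%o['joint_torque'][6])
E
python3 st.py
echo '[{"jaw": 0, "trans": [0, 0, 0.0001], "yaw": 0.18}, {"jaw": 0, "trans": [0, 0, 0.0001], "yaw": 0.18}, {"jaw": 0, "trans": [0, 0, 0.0001], "yaw": 0.18}, {"jaw": 0, "trans": [0, 0, 0.0001], "yaw": 0.18}, {"jaw": 0, "trans": [0, 0, 0.0001], "yaw": 0.18}]' > next.json && python3 -m creep next.json |head -1
python3 st.py
echo '[{"jaw": 0, "trans": [0, 0, 0.0001], "yaw": 0.18}, {"jaw": 0, "trans": [0, 0, 0.0001], "yaw": 0.18}, {"jaw": 0, "trans": [0, 0, 0.0001], "yaw": 0.18}, {"jaw": 0, "trans": [0, 0, 0.0001], "yaw": 0.18}, {"jaw": 0}]' > next.json && python3 -m creep next.json |head -1
python3 st.py
```

```text
t 21.02 yaw -115.89 F [-5.1  0.7  5.2] T [ 0.313  1.115 -0.079] tcp [0.63   0.1485 0.1335] w 0.138 q [ 0.39  0.84 -1.05  1.63  0.79  1.15  1.83] tq7 0.061
t: 21.65
t 21.65 yaw -167.83 F [-3.  -0.9  3.3] T [-0.194  0.478 -0.01 ] tcp [0.631  0.1471 0.1329] w 0.139 q [ 0.3   0.75 -0.87  1.64  0.64  1.06  1.02] tq7 1.265
t: 22.28
t 22.27 yaw 151.26 F [-3.7 -4.4  4.9] T [-0.987  0.766 -0.013] tcp [0.6309 0.1458 0.1324] w 0.143 q [ 0.21  0.69 -0.72  1.64  0.52  1.01  0.39] tq7 -0.471
```

```bash
echo '[{"jaw": 0, "trans": [0, 0, 0.0001], "yaw": 0.15}, {"jaw": 0, "trans": [0, 0, 0.0001], "yaw": 0.15}, {"jaw": 0}]' > next.json && python3 -m creep next.json |head -1; python3 st.py
echo '[{"jaw": 0, "yaw": 0.1}, {"jaw": 0}]' > next.json && python3 -m creep next.json |head -1; python3 st.py
echo '[{"jaw": 0, "trans": [0, 0, 0.0001], "yaw": 0.1}, {"jaw": 0}]' > next.json && python3 -m creep next.json |head -1; python3 st.py
```

```text
t: 22.65
t 22.65 yaw 134.10 F [-5.6 -5.6  7.3] T [-1.157  1.141 -0.064] tcp [0.6305 0.1453 0.1323] w 0.141 q [ 0.17  0.67 -0.65  1.65  0.47  0.99  0.13] tq7 -0.312
t: 22.9
t 22.90 yaw 128.39 F [-5.7 -5.9  7.8] T [-1.307  1.297 -0.012] tcp [0.6304 0.1452 0.1323] w 0.143 q [ 0.16  0.66 -0.63  1.65  0.45  0.99  0.05] tq7 -0.204
t: 23.15
t 23.15 yaw 122.66 F [-6.7 -6.7  8.1] T [-1.313  1.427 -0.059] tcp [0.6302 0.1451 0.1323] w 0.139 q [ 0.14  0.65 -0.6   1.65  0.43  0.98 -0.04] tq7 -0.213
```

Forces are building up from a small centring error, so I'll relax that offset while continuing.

```bash
echo '[{"jaw": 0, "trans": [-0.0008, -0.0033, -0.0025]}, {"jaw": 0}]' > next.json && python3 -m creep next.json |head -1; python3 st.py
echo '[{"jaw": 0, "trans": [0, 0, 0.0001], "yaw": 0.1}, {"jaw": 0}]' > next.json && python3 -m creep next.json |head -1; python3 st.py
echo '[{"jaw": 0, "yaw": 0.1}, {"jaw": 0}]' > next.json && python3 -m creep next.json |head -1; python3 st.py
echo '[{"jaw": 0, "trans": [0, 0, 0.0001], "yaw": 0.1}, {"jaw": 0}]' > next.json && python3 -m creep next.json |head -1; python3 st.py
```

```text
t: 23.4
t 23.40 yaw 122.71 F [  7.    1.3 -12.8] T [ 0.138 -1.482 -0.051] tcp [0.6298 0.1449 0.1325] w 0.141 q [ 0.15  0.65 -0.61  1.65  0.43  0.97 -0.04] tq7 0.032
t: 23.65
t 23.65 yaw 117.04 F [  5.9   0.2 -13. ] T [ 0.052 -1.421  0.336] tcp [0.6296 0.1449 0.1325] w 0.142 q [ 0.13  0.64 -0.58  1.66  0.41  0.97 -0.12] tq7 -0.581
t: 23.9
t 23.90 yaw 111.38 F [  5.3   1.5 -12.4] T [ 0.23  -1.308  0.492] tcp [0.6293 0.1453 0.1327] w 0.155 q [ 0.12  0.64 -0.56  1.66  0.4   0.96 -0.21] tq7 -0.763
t: 24.15
t 24.15 yaw 105.70 F [  4.3   1.  -12.5] T [ 0.367 -1.264  0.637] tcp [0.629  0.1458 0.1328] w 0.173 q [ 0.1   0.63 -0.54  1.66  0.38  0.96 -0.3 ] tq7 -0.846
```

The torque rises to 0.64 N m and the bar twists in the pads, so the screw is seated, at a tool yaw of about 120°. I'll ease back in fine steps to find the yaw where the pads realign with the bar.

```bash
echo '[{"jaw": 0, "trans": [-0.0003, 0.001, 0.0015], "yaw": -0.1}, {"jaw": 0}]' > next.json && python3 -m creep next.json |head -1; python3 st.py
echo '[{"jaw": 0, "yaw": -0.05}, {"jaw": 0}]' > next.json && python3 -m creep next.json |head -1; python3 st.py
echo '[{"jaw": 0, "yaw": -0.05}, {"jaw": 0}]' > next.json && python3 -m creep next.json |head -1; python3 st.py
echo '[{"jaw": 0, "yaw": -0.03}, {"jaw": 0}]' > next.json && python3 -m creep next.json |head -1; python3 st.py
echo '[{"jaw": 0, "yaw": -0.03}, {"jaw": 0}]' > next.json && python3 -m creep next.json |head -1; python3 st.py
echo '[{"jaw": 0, "yaw": -0.03}, {"jaw": 0}]' > next.json && python3 -m creep next.json |head -1; python3 st.py
```

```text
t: 24.4
t 24.40 yaw 111.27 F [ 0.  -0.  -2.9] T [0.133 0.057 0.277] tcp [0.6293 0.1457 0.1325] w 0.161 q [ 0.12  0.64 -0.56  1.66  0.39  0.97 -0.21] tq7 0.040
t: 24.65
t 24.65 yaw 113.98 F [ 0.1  0.9 -3.7] T [ 0.172 -0.089  0.217] tcp [0.6295 0.1454 0.1326] w 0.149 q [ 0.12  0.64 -0.57  1.65  0.4   0.97 -0.17] tq7 -0.081
t: 24.9
t 24.90 yaw 116.79 F [ 0.6  0.  -4.9] T [ 0.104 -0.196  0.146] tcp [0.6296 0.1452 0.1325] w 0.141 q [ 0.13  0.64 -0.58  1.65  0.41  0.97 -0.13] tq7 -0.009
t: 25.15
t 25.15 yaw 118.56 F [-0.2 -0.  -4.6] T [ 0.161 -0.241  0.095] tcp [0.6296 0.1452 0.1325] w 0.139 q [ 0.14  0.64 -0.59  1.65  0.42  0.97 -0.1 ] tq7 0.021
t: 25.4
t 25.40 yaw 120.32 F [ 1.3  0.9 -4.6] T [ 0.175 -0.272  0.089] tcp [0.6297 0.1453 0.1325] w 0.140 q [ 0.14  0.65 -0.6   1.65  0.42  0.97 -0.07] tq7 0.021
t: 25.65
t 25.65 yaw 122.05 F [ 0.9  1.1 -6.7] T [ 0.22  -0.478  0.042] tcp [0.6297 0.1453 0.1326] w 0.146 q [ 0.15  0.65 -0.6   1.65  0.43  0.98 -0.05] tq7 0.022
```

The pads realign at about 118° (the width returns to 0.139–0.141 and the torque fades). A quarter turn back means a tool yaw of about 208°, i.e. −152°.

```bash
echo '[{"jaw": 0, "yaw": -0.15}, {"jaw": 0, "yaw": -0.15}, {"jaw": 0, "yaw": -0.15}, {"jaw": 0, "yaw": -0.15}, {"jaw": 0, "yaw": -0.15}]' > next.json && python3 -m creep next.json |head -1; python3 st.py
echo '[{"jaw": 0, "yaw": -0.15}, {"jaw": 0, "yaw": -0.15}, {"jaw": 0, "yaw": -0.15}, {"jaw": 0, "yaw": -0.15}, {"jaw": 0, "yaw": -0.12}]' > next.json && python3 -m creep next.json |head -1
echo '[{"jaw": 0}, {"jaw": 0}]' > next.json && python3 -m creep next.json |head -1; python3 st.py
```

```text
t: 26.28
t 26.27 yaw 165.27 F [ 3.2  2.7 -6.6] T [ 0.75  -0.775 -0.073] tcp [0.6303 0.1461 0.1328] w 0.139 q [ 0.25  0.71 -0.77  1.65  0.56  1.02  0.61] tq7 -1.033
t: 26.9
t: 27.15
t 27.15 yaw -153.85 F [ 1.7  5.5 -4.4] T [ 1.374 -0.616  0.025] tcp [0.6302 0.147  0.1333] w 0.138 q [ 0.34  0.77 -0.93  1.64  0.68  1.08  1.24] tq7 -0.039
```

```bash
echo '[{"jaw": 0, "yaw": -0.025}, {"jaw": 0}, {"jaw": 0}]' > next.json && python3 -m creep next.json |head -1; python3 st.py
python3 - <<'E'
from h import *
a=cam('scene')['color'][190:330,200:340]
cv2.imwrite('pics/g6.png',cv2.resize(a,(590,590),interpolation=2))
E
```

```text
t: 27.52
t 27.52 yaw -152.42 F [ 1.7  6.9 -3.8] T [ 1.365 -0.616  0.042] tcp [0.6301 0.1471 0.1333] w 0.141 q [ 0.34  0.78 -0.93  1.64  0.69  1.08  1.26] tq7 -0.013
```

View pics/g6.png

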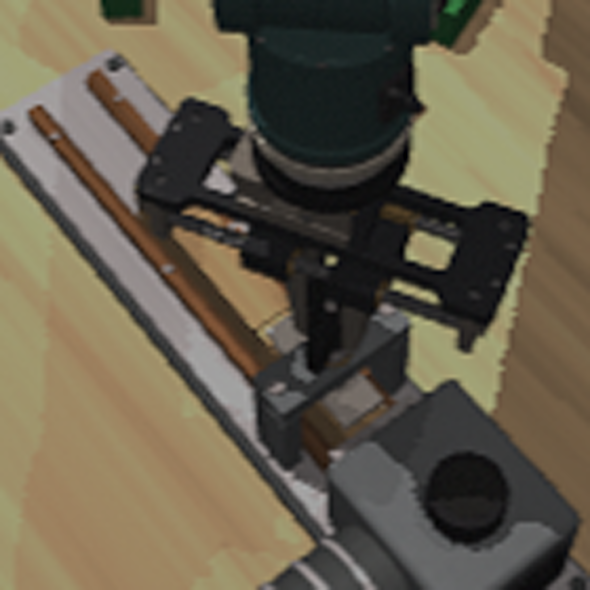

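The picture shows the wing held between the fingers at (325,310), and the blanks still tight at the joint (265,330). The forces are small and steady, so I'm handing in.

```bash
python3 -c "
from cell import manip
print(manip.finish_job())"
```

```text
the job is handed in; nothing more can be done
None
```

I handed in the job at about 27.5 s: both blanks are against the gate with the short one leading, and the screw was turned until it seated, backed off about a quarter turn (estimated within about 3°), and is still gripped.

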